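Back the label feeder off by one notch

TASK

The label roll has been fed one notch too far. With a fingertip, lift the pawl of the ratchet feeder by pushing its pin until it tips over and stays up; then push the toothed wheel backward (its top towards the pawl's side, the way the pawl was blocking) by one full notch, and push the pawl's pin back so that the pawl drops into the next notch. Work gently with the shut fingertips only: pinch and lift nothing, and leave the things standing around where they are.

Things in the scene. Friction and masses are not known exactly. Their poses are not given: they have to be found in the camera images.
- feeder: Fixed label feeder: base plate 130 x 220 mm. Origin on the worktop; -x is its front (towards the robot), +y left seen from the front, z up. An upright toothed wheel in the plane x = 0 turns about x; behind it a cheek 115 mm high and, on the same shaft, a white label roll (100 mm across, x = 26 to 76 mm). Left of the wheel the pawl pivots at y = +83, z = 95 mm. Hard pushes (over 45 N) are too rough.
- wheel_axis (a point): Centre of the steel ratchet wheel, on its shaft, 90 mm above the worktop, at x = y = 0 of the feeder; does not move. The wheel is 14 mm thick and 124 mm over the tips of its ten saw teeth (12 mm deep, 36 degrees apart), so its top is at 152 mm.
- wheel_pin (a point): One of five round rubber-sleeved pins (10 mm thick) on the wheel's front face, 40 mm from the axis, 72 degrees apart, parallel to the feeder's x, from x = -7 to -40 mm; this point at x = -24 mm. At the start this pin is the topmost, 18 degrees right of straight up (feeder y = -12, z = 128 mm); one notch backward takes it to 18 degrees left. Pushed left, it turns the wheel backward.
- pawl_pin (a point): The pawl's round rubber-sleeved thumb pin (10 mm thick), parallel to the feeder's x, from the pawl to x = -40 mm; this point at x = -24 mm. It circles the pawl's pivot at 73 mm radius: pawl in the notch, it is at feeder y = +52, z = 161 mm; thrown back, at y = +118, z = 159 mm. Push it left (+y) to lift the pawl, right to lower it.
- pawl_nose (a point): Centre of the pawl's rounded nose (8 mm diameter), which lies in the wheel plane. Engaged, it is in a notch, 57 mm from the wheel's axis, 40 degrees left of straight above it.
- wheel (a joint): Angle of the wheel in rad: about 0 at the start, grows as it turns backward (top to the left, +y; anticlockwise seen from the front). One notch is 0.628. With the pawl in, it stops backward after about 0.02. Stiff shaft (1.5 N at a pin): it stays where it is left. Pushed a little too far, the pawl lands on the next tooth instead of the notch.
- pawl (a joint): Angle of the pawl in rad: 0 lying in the notch, 0.95 thrown back against its stop. Weighted throw-over pawl: below about 0.55 it falls towards the wheel by its own weight, above that it falls back and stays up. About 0.3 N at its pin moves it. Well in a notch it reads under 0.05; on a tooth tip about 0.15.
- jar: Bystander, loose: small white ointment jar with a red cap, 49 mm across, 44 mm high; origin at the centre of its underside. To be left alone.
- weight: Bystander, loose: brass balance weight with a knob, 23 mm across, 30 mm high; origin at the centre of its underside. To be left alone.
- dropper: Bystander, loose: amber dropper bottle, 33 mm across, 99 mm high; origin at the centre of its underside. To be left alone.
- boat: Bystander, loose: white square weighing boat, 52 mm wide, 15 mm high; origin at the centre of its underside. To be left alone.

How it is judged:
On the way, in this order (a step that is already met when the one before it is completed fails the run):
1. the pawl is thrown back and stays up, the wheel still where it was (value of joint pawl above 0.75 rad and value of joint wheel between -0.1 and 0.1 rad), for 0.2 s.
2. the wheel is one notch back while the pawl is up (value of joint pawl above 0.75 rad and value of joint wheel between 0.45 and 0.68 rad), for 0.2 s.
At the end, for the whole second after the job is handed in: The wheel stands one notch back (0.45 to 0.68 rad), the pawl lies in that notch (under 0.09 rad), both at rest, and the four loose bystanders are within 20 mm of where they stood (value of joint wheel between 0.45 and 0.68 rad and value of joint pawl below 0.09 rad and velocity of joint wheel between -0.05 and 0.05 rad/s and velocity of joint pawl between -0.05 and 0.05 rad/s and distance of each of jar, weight, dropper, boat from where it was at the start of the episode below 0.02 m); the robot touches nothing.
It fails at once if a pin is pinched between the fingers ((contact force between the fingers and feeder above 2 N and x of the grasp point in the frame of pawl_pin between -0.025 and 0.025 m and y of the grasp point in the frame of pawl_pin between -0.008 and 0.008 m and z of the grasp point in the frame of pawl_pin between -0.009 and 0.009 m) or (contact force between the fingers and feeder above 2 N and x of the grasp point in the frame of wheel_pin between -0.025 and 0.025 m and y of the grasp point in the frame of wheel_pin between -0.008 and 0.008 m and z of the grasp point in the frame of wheel_pin between -0.009 and 0.009 m)).
It fails at once if the feeder is pushed hard (over 45 N) (contact force between any of the fingers, the arm and feeder above 45 N).
It fails at once if the wheel is turned a good deal more than one notch back, or fed forward (value of joint wheel above 0.9 rad or value of joint wheel below -0.2 rad).
It fails at once if a bystander is moved or lifted (distance of any of jar, weight, dropper, boat from where it was at the start of the episode above 0.02 m).
It also fails if it takes over 48 s, if anything falls off the work surface, if the arm or the gripper's body presses on something with over 40 N, if the wrist force passes 120 N, or if a joint passes its speed limit or range.

ROBOT

A 7-joint arm with a two-finger parallel gripper is mounted at the origin on a cart in front of the work surface, level with it; the furniture and walls round the work are solid. World frame = base frame: x ahead of the robot, y to its left, z up, the work surface at z = 0. Lengths are in m, angles in rad, forces in N, time in s.
With the tool pointing down it reaches from about 0.425 to 0.925 m from the base axis. Payload 6.8 kg.
Tool frame: the origin (TCP) lies midway between the tips of the shut fingers; the grasp point (between the pads) lies 19 mm behind it; z points along the fingers, x is the direction in which the jaws open and shut, and the axes are right-handed (so a half turn about z gives the same grasp; the last joint's range is limited). The gripper opens to 85 mm and grips with 20 to 120 N. Pads are 22 mm wide; open, the fingers measure 114 mm over their backs; the gripper's body (76 mm by 85 mm) begins 54 mm behind the grasp point. The pads swing forward as they close: fully open they stand 13 mm farther back than shut.
Start: joints at [-1.413, 0.477, 0.022, 1.555, -0.011, 1.109, -0.083], TCP at [0.177, 0.651, 0.231] pointing down, gripper open.
Joint ranges: [-2.96, 2.96], [-0.34, 2.1], [-1.41, 1.46], [0.24, 2.44], [-1.37, 4.51], [0.17, 1.92], [-2.96, 2.96]. Speed limits (rad/s): [2.39, 2.39, 3.14, 3.14, 3.14, 3.14, 3.14].

INTERFACE

Orientations are given as a unit quaternion [w, x, y, z].
In Python, from station import * gives the robot as it stands.
- The arm moves only by the shell command python3 -m handwheel 'ROWS' [FORCE]. ROWS is JSON, a list of rows, each an object of numbers: "grip": the finger opening in cm, from 0 to 8.54; "tx", "ty", "tz": the shift along the tool's x, y, z in cm; "yaw": the turn about the tool's z in degrees. In form: [{"grip": .., "tx": .., "ty": .., "tz": .., "yaw": ..}, ...]. A call has 1 to 5 rows; each row shifts and turns the commanded pose from where the row before left it, along the tool's axes as they then stand; what a row does not reach is not made up. A row lasts 1/10 s, in which the tool goes at most 50 mm and 8.59 degrees, less where a joint would pass 70% of its speed; a pose out of reach is approached as far as the arm can. A call is refused whole if a number of a shift passes 5 or a number of a turn 8.59, either way. A call with a gripper value outside its range is refused whole. The fingers move at their own pace and stop on an object; FORCE is the grip in N (left out, the last holds). Time passes only in rows, so rows that do not move let the fingers close. It gives the time, the measured TCP pose, the force and the opening at its end, in the units of the state.
- get_obs(): the state, without advancing time (a new reading comes with each control period).
- read_camera(name): name is "scene" or "top"; returns a dict with "image" (384x512x3 uint8, blue, green, red), "intrinsics" (3x3 intrinsics, pixels), "position" and "attitude" of the camera in the world. Camera axes: x right, y down, z forward; pixel columns grow to the right and rows downward; lengths in m; the calibration is good to about 2 mm. A picture is of the moment at which its call begins. There is no depth.
- hand_in(): hands the job in, once; it reports no verdict.
The state is a dict: "t": time; "q": joint angles; "joint_vel": joint speeds; "joint_torque": joint torques, N m; "eef_pos": TCP position; "tool_rot": TCP orientation; "contact_force": force on the tool from outside, world axes, zero at the start; "torque": the same for the moment, N m; "gripper_width": opening from 0.0 (shut) to 1.0 (fully open).
Only numpy, scipy, OpenCV 4.12 (cv2) and the standard library are available. Lean on these libraries where they do the work, as an engineer would, in place of code of your own. Each camera call takes 0.05 s, during which the arm holds its last target. There are 200 camera calls.

## Working session

There is one attempt and no reset: what is moved stays moved. The work goes in short steps, Python scripts to look and compute and a shell command to move; the robot and the scene stay as the last step left them, time stands still between calls to the robot, and variables do not carry over. Pictures are saved under pics/ and viewed, about 8 in all and at most 12, crops included, and the job is handed in when it is done.

```bash
mkdir -p pics; ls; python3 - <<'E'
from station import *
import cv2,json
o=get_obs()
print({k:(v if not hasattr(v,'tolist') else v.tolist()) for k,v in o.items()})
for n in("scene","top"):
    c=read_camera(n); cv2.imwrite(f"pics/{n}0.png",c["image"]); print(n,c["intrinsics"],c["position"],c["attitude"])
a=cv2.imread("pics/scene0.png");b=cv2.imread("pics/top0.png")
E
```

```text
pics
{'t': 0.0, 'q': [-1.4130727278923676, 0.47782142084978785, 0.022311833111496496, 1.5564599986964538, -0.011484550230552525, 1.1092873721693344, -0.08310248600559625], 'joint_vel': [0.0007217226998533532, -0.0008856862542656999, 0.0003903609172960221, 0.0003227216951655987, -0.001151571641191017, 0.00045979366704751803, -0.0009567555599655396], 'joint_torque': [0.0003798506895691389, -59.64529037475586, 1.6076144948601723, -28.120320439338684, 0.01232965470990166, 0.009276706259697676, -1.4297187647116516e-05], 'eef_pos': [0.17717121126143515, 0.6507168204082463, 0.23030727207886137], 'tool_rot': [0.0006148425841770524, 0.7945608924910724, 0.6071837729316832, -0.0006899136418220515], 'contact_force': [0.4632774745760434, 0.026666601180797084, -0.021223422845628073], 'torque': [-0.0014350922485466332, -0.00739557172802303, -0.014942990573819107], 'gripper_width': 0.9966718982841066}
scene [[432.53925925   0.         259.10011749]
 [  0.         432.53925925 193.37121155]
 [  0.           0.           1.        ]] [ 0.09339485 -0.81741392  0.55113224] [-0.47591985  0.84047701 -0.2261206   0.12636524]
top [[449.61215733   0.         267.52594922]
 [  0.         449.61215733 189.3007317 ]
 [  0.           0.           1.        ]] [ 0.33067445 -0.17515988  0.97526942] [ 0.03654818 -0.69608645  0.71509974 -0.05253804]
```

View pics/scene0.png

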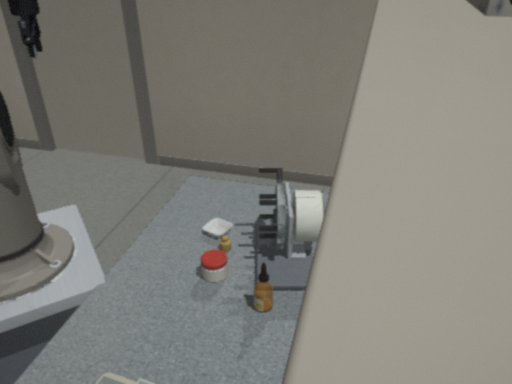

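View pics/top0.png

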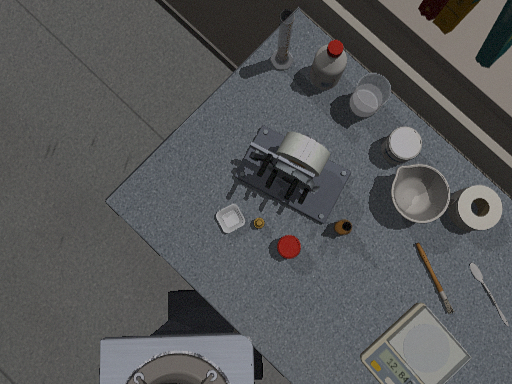

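The scene view shows the feeder at about (290,220) with its pins pointing left. The top view shows the base plate around (293,175), with the boat (230,218), weight (258,223), jar (289,247) and dropper (343,228) in front. I'll enlarge the feeder and cast rays.

```bash
cat > h.py <<'E'
import numpy as np, cv2
from scipy.spatial.transform import Rotation as R
from station import *
def rot(q): return R.from_quat([q[1],q[2],q[3],q[0]]).as_matrix()
def ray(c,u,v,z):
    d=rot(c["attitude"])@np.linalg.inv(c["intrinsics"])@[u,v,1]; p=np.array(c["position"])
    return p+d*(z-p[2])/d[2]
def proj(c,P):
    p=rot(c["attitude"]).T@(np.array(P)-c["position"]); p=c["intrinsics"]@p; return p[:2]/p[2]
E
python3 - <<'E'
from h import *
c=read_camera("top"); s=read_camera("scene")
print(proj(c,[0,0,0]),proj(s,[0,0,0]), proj(s,[.177,.651,.231]))
a=cv2.resize(c["image"][110:240,195:365],None,fx=4.5,fy=4.5,interpolation=cv2.INTER_CUBIC)
cv2.imwrite("pics/topc.png",a)
b=cv2.resize(s["image"][155:325,190:340],None,fx=3.5,fy=3.5,interpolation=cv2.INTER_CUBIC)
cv2.imwrite("pics/scc.png",b)
E
```

```text
[176.74921706 411.42615959] [ 10.94089259 261.02620643] [37.55658739 59.2732484 ]
```

View pics/topc.png

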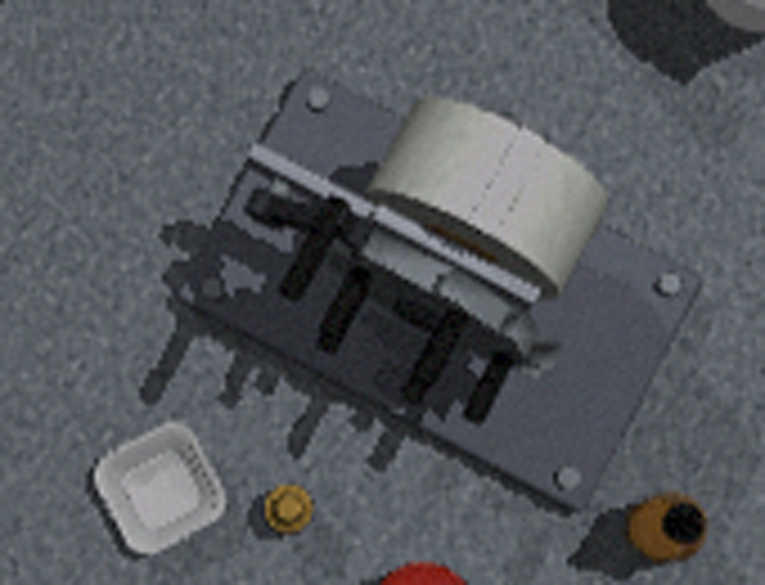

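View pics/scc.png

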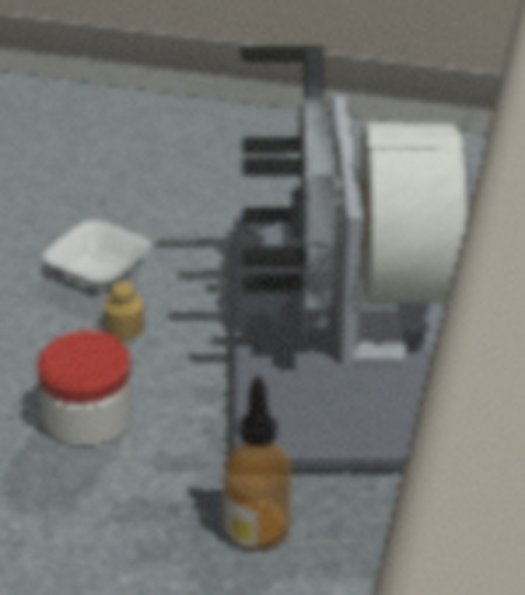

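The top crop shows the pin tips at crop pixels of about (291,294), (327,347), (413,398) and (476,417): the pawl pin, the left wheel pin, the top pin and the right pin. In the scene crop the pawl pin tip is at (242,54). I'll solve the feeder pose from these tips and the plate corners.

```bash
cat >> h.py <<'E'
def F2W(f,p):
    x,y,a=f; p=np.atleast_2d(p).astype(float)/1000; C,S=np.cos(a),np.sin(a)
    return np.c_[x+C*p[:,0]-S*p[:,1], y+S*p[:,0]+C*p[:,1], p[:,2]]
E
python3 - <<'E'
from h import *
from scipy.optimize import least_squares
c=read_camera("top"); s=read_camera("scene")
T=np.array([[291,294],[327,347],[413,398],[476,417]])/4.5+[195,110]
P=np.array([[-40,52,161],[-40,32.4,113.5],[-40,-12.4,128],[-40,-40,90]])
S=np.array([[242,54]])/3.5+[190,155]
def res(f): 
    W=F2W(f,P); return np.r_[[proj(c,w)-t for w,t in zip(W,T)],[proj(s,W[0])-S[0]]].ravel()
r=least_squares(res,[.5,.1,0]); f=r.x
print(f,np.degrees(f[2])); print(r.fun.reshape(-1,2).round(1))
C,Sn=np.cos(f[2]),np.sin(f[2])
for k in [(305,70),(700,280),(575,512),(170,298)]:
    w=ray(c,k[0]/4.5+195,k[1]/4.5+110,.01); d=w[:2]-f[:2]; print("corner",w.round(3),(1000*np.array([C*d[0]+Sn*d[1],-Sn*d[0]+C*d[1]])).round())
for n,(u,v),z in [("boat",(230,218),.01),("weight",(258.5,223),.025),("jar",(289,246.5),.044),("drop",(346,226),.09)]:
    w=ray(c,u,v,z); d=w[:2]-f[:2]; print(n,w.round(3),(1000*np.array([C*d[0]+Sn*d[1],-Sn*d[0]+C*d[1]])).round())
print("TCP axes\n",rot(get_obs()["tool_rot"]).round(3))
E
```

```text
[ 0.46475696 -0.24583863 -0.54914234] -31.46353826087953
[[-0.4  1.1]
 [ 0.3 -1.9]
 [ 1.8 -2.5]
 [-1.3  2.3]
 [-1.1  0.3]]
corner [ 0.595 -0.192  0.01 ] [ 83. 113.]
corner [ 0.486 -0.381  0.01 ] [  88. -104.]
corner [ 0.375 -0.315  0.01 ] [ -40. -106.]
corner [ 0.483 -0.124  0.01 ] [-48. 113.]
boat [ 0.393 -0.117  0.01 ] [-129.   73.]
weight [ 0.38  -0.177  0.025] [-108.   14.]
jar [ 0.329 -0.239  0.044] [-120.  -65.]
drop [ 0.366 -0.349  0.09 ] [ -30. -140.]
TCP axes
 [[ 0.263  0.965 -0.   ]
 [ 0.965 -0.263 -0.001]
 [-0.001  0.    -1.   ]]
```

The pose is roughly consistent: plate sides come out 130 and 218 mm, and the bystanders are clear of the pins. I'll tighten the fit with the plate corners, then compute the approach in tool axes.

```bash
python3 - <<'E'
from h import *
from scipy.optimize import least_squares
c=read_camera("top"); s=read_camera("scene")
T=np.array([[291,294],[327,347],[413,398],[476,417]])/4.5+[195,110]
K=np.array([(305,70),(700,280),(575,512),(170,298)])/4.5+[195,110]
P=np.array([[-40,52,161],[-40,32.4,113.5],[-40,-12.4,128],[-40,-40,90]])
S=np.array([[242,54]])/3.5+[190,155]
def res(g):
    f=g[:3]; W=F2W(f,P); Q=F2W(f,[[g[3]*1000+i*65,j*110,10] for i,j in((1,1),(1,-1),(-1,-1),(-1,1))])
    return np.r_[[proj(c,w)-t for w,t in zip(W,T)],[proj(c,w)-t for w,t in zip(Q,K)],[proj(s,W[0])-S[0]]].ravel()
r=least_squares(res,[.46,-.24,-.55,.02],loss="soft_l1"); f=r.x[:3]
print(r.x,np.degrees(f[2])); print(res(r.x).reshape(-1,2).round(1).tolist())
np.save("f.npy",f)
o=get_obs(); M=rot(o["tool_rot"])
print("yaw needed deg", np.degrees(np.arctan2(M[1,0],M[0,0]))-(90+np.degrees(f[2])))
d=np.array(o["eef_pos"])[:2]-f[:2]; C,Sn=np.cos(f[2]),np.sin(f[2])
print("TCP in feeder mm",1000*(C*d[0]+Sn*d[1]),1000*(-Sn*d[0]+C*d[1]),1000*o["eef_pos"][2])
print("base in feeder", -C*f[0]-Sn*f[1], Sn*f[0]-C*f[1])
E
cat >> h.py <<'E'
def st():
    f=np.load("f.npy"); o=get_obs(); M=rot(o["tool_rot"]); d=np.array(o["eef_pos"])[:2]-f[:2]; C,S=np.cos(f[2]),np.sin(f[2])
    F=o["contact_force"]
    print("t",round(o["t"],2),"feeder xyz mm",np.round([1000*(C*d[0]+S*d[1]),1000*(-S*d[0]+C*d[1]),1000*o["eef_pos"][2]],1),"yaw err",round(float(np.degrees(np.arctan2(M[1,0],M[0,0]))-90-np.degrees(f[2])),2),"F",np.round(F,1),"g",round(o["gripper_width"],3))
E
python3 -m handwheel '[{"grip":0,"yaw":8},{"grip":0,"yaw":8},{"grip":0}]' 20; python3 -c "
from h import *
st()"
```

```text
[ 0.46781943 -0.24465624 -0.52344563  0.01884412] -29.99122534799174
[[-1.0, 0.4], [-0.1, -2.8], [1.7, -4.0], [-1.3, 0.6], [-0.5, -0.4], [0.3, 0.1], [0.7, 1.0], [1.0, 0.2], [-0.7, -0.1]]
yaw needed deg 14.764485078667306
TCP in feeder mm -699.4721573797076 630.6928725424964 231.14503168796992
base in feeder -0.527475004267698 -0.021950414704943355
t 0.4 feeder xyz mm [-699.5  630.7  231.1] yaw err 14.76 F [-0.7 -0.6 -0.6] g 1.002invalid input
```

```bash
python3 -m handwheel '[{"grip":0,"tx":0,"ty":0,"tz":0,"yaw":7.4},{"grip":0,"tx":0,"ty":0,"tz":0,"yaw":7.4},{"grip":0,"tx":0,"ty":0,"tz":0,"yaw":0}]' 20; python3 - <<'E'
from h import *
st()
c=read_camera("top");f=np.load("f.npy")
k=4.5; a=cv2.resize(c["image"][110:240,195:365],None,fx=k,fy=k,interpolation=cv2.INTER_CUBIC)
for p in [[-40,52,161],[-40,32.4,113.5],[-40,-12.4,128],[-40,-40,90],[-7,52,161],[-7,32.4,113.5],[-7,-12.4,128],[-7,-40,90]]:
    u=(proj(c,F2W(f,p)[0])-[195,110])*k; cv2.circle(a,tuple(int(x) for x in u),4,(0,0,255) if p[0]<-8 else (0,255,0),1)
cv2.imwrite("pics/ov.png",a)
E
```

```text
t: 0.7
eef_pos: [0.1772, 0.6513, 0.2313]
tool_rot: [0.0, 0.866, 0.499, 0.0]
contact_force: [-0.8, 0.6, 0.0]
gripper_width: 0.513
t 0.7 feeder xyz mm [-699.5  630.7  231.3] yaw err -0.1 F [-0.8  0.6  0. ] g 0.513
```

View pics/ov.png

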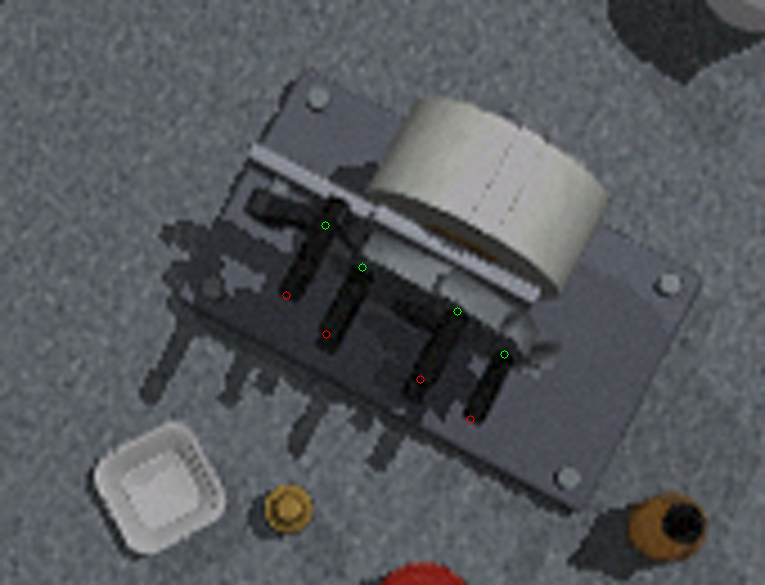

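The overlay fits: the predicted pin tips lie on the pins to about 3 mm, and their y matches well. I'll travel along an arc at a safe height.

```bash
python3 -m handwheel '[{"grip":0,"tx":-0.8,"ty":4,"tz":-1,"yaw":0},{"grip":0,"tx":-0.8,"ty":4.4,"tz":-1,"yaw":0},{"grip":0,"tx":-0.8,"ty":4.4,"tz":-1,"yaw":0},{"grip":0,"tx":-0.8,"ty":4.4,"tz":0,"yaw":0},{"grip":0,"tx":-0.8,"ty":4.4,"tz":0,"yaw":0}]' 20
python3 -m handwheel '[{"grip":0,"tx":-0.8,"ty":4.4,"tz":0,"yaw":0},{"grip":0,"tx":-0.8,"ty":4.4,"tz":0,"yaw":0},{"grip":0,"tx":-0.8,"ty":4.4,"tz":0,"yaw":0},{"grip":0,"tx":-0.8,"ty":4.4,"tz":0,"yaw":0},{"grip":0,"tx":-3.5,"ty":3.3,"tz":0,"yaw":0}]'
python3 -c "
from h import *
st()"
```

```text
t: 1.25
eef_pos: [0.3457, 0.5075, 0.262]
tool_rot: [-0.0, 0.865, 0.501, 0.001]
contact_force: [1.5, 0.2, -0.4]
gripper_width: -0.004
t: 1.75
eef_pos: [0.4945, 0.3457, 0.2612]
tool_rot: [0.0, 0.865, 0.501, 0.001]
contact_force: [0.9, -0.7, -0.4]
gripper_width: -0.003
t 1.75 feeder xyz mm [-272.   524.7  261.2] yaw err 0.17 F [ 0.9 -0.7 -0.4] g -0.003
```

```bash
python3 -m handwheel '[{"grip":0,"tx":-3.5,"ty":3.4,"tz":0,"yaw":0},{"grip":0,"tx":-3.5,"ty":3.4,"tz":0,"yaw":0},{"grip":0,"tx":-3.5,"ty":3.4,"tz":0,"yaw":0},{"grip":0,"tx":-3.5,"ty":3.4,"tz":0,"yaw":0},{"grip":0,"tx":-3.5,"ty":3.4,"tz":0,"yaw":0}]'
python3 -m handwheel '[{"grip":0,"tx":-4.5,"ty":1.1,"tz":0,"yaw":0},{"grip":0,"tx":-4.5,"ty":1.1,"tz":0,"yaw":0},{"grip":0,"tx":-4.5,"ty":1.1,"tz":0,"yaw":0},{"grip":0,"tx":-4.5,"ty":1.1,"tz":0,"yaw":0},{"grip":0,"tx":-4.5,"ty":1.1,"tz":0,"yaw":0}]'
python3 -m handwheel '[{"grip":0,"tx":-4.5,"ty":0,"tz":0,"yaw":0},{"grip":0,"tx":0,"ty":0,"tz":0,"yaw":0},{"grip":0,"tx":0,"ty":0,"tz":0,"yaw":0}]'
python3 -c "
from h import *
st()"
```

```text
t: 2.25
eef_pos: [0.5515, 0.1075, 0.2616]
tool_rot: [0.0, 0.865, 0.501, 0.0]
contact_force: [0.7, -0.0, 0.5]
gripper_width: 0.003
t: 2.75
eef_pos: [0.4856, -0.1146, 0.2616]
tool_rot: [0.0, 0.865, 0.501, 0.0]
contact_force: [0.5, -0.0, -0.6]
gripper_width: -0.001
t: 3.05
eef_pos: [0.4634, -0.1527, 0.2616]
tool_rot: [0.0, 0.866, 0.5, 0.0]
contact_force: [-0.1, 0.9, 0.2]
gripper_width: -0.002
t 3.05 feeder xyz mm [-49.7  77.4 261.6] yaw err -0.04 F [-0.1  0.9  0.2] g -0.002
```

```bash
python3 -m handwheel '[{"grip":0,"tx":-2.5,"ty":0,"tz":0,"yaw":0},{"grip":0,"tx":-2.4,"ty":2.3,"tz":0,"yaw":0},{"grip":0,"tx":0,"ty":0,"tz":4,"yaw":0},{"grip":0,"tx":0,"ty":0,"tz":3.5,"yaw":0},{"grip":0,"tx":0,"ty":0,"tz":0,"yaw":0}]'
python3 - <<'E'
from h import *
st()
c=read_camera("top");s=read_camera("scene")
a=cv2.resize(c["image"][120:220,225:335],None,fx=5,fy=5,interpolation=cv2.INTER_CUBIC)
b=cv2.resize(s["image"][140:260,235:300],None,fx=4.17,fy=4.17,interpolation=cv2.INTER_CUBIC)
cv2.imwrite("pics/near.png",cv2.hconcat([a,b[:500]]) if b.shape[0]>=500 else a)
E
```

```text
t: 3.55
eef_pos: [0.4572, -0.2033, 0.1826]
tool_rot: [-0.003, 0.865, 0.502, -0.003]
contact_force: [-0.2, 0.7, 0.2]
gripper_width: -0.0
t 3.55 feeder xyz mm [-29.9  30.5 182.6] yaw err 0.2 F [-0.2  0.7  0.2] g -0.0
```

View pics/near.png

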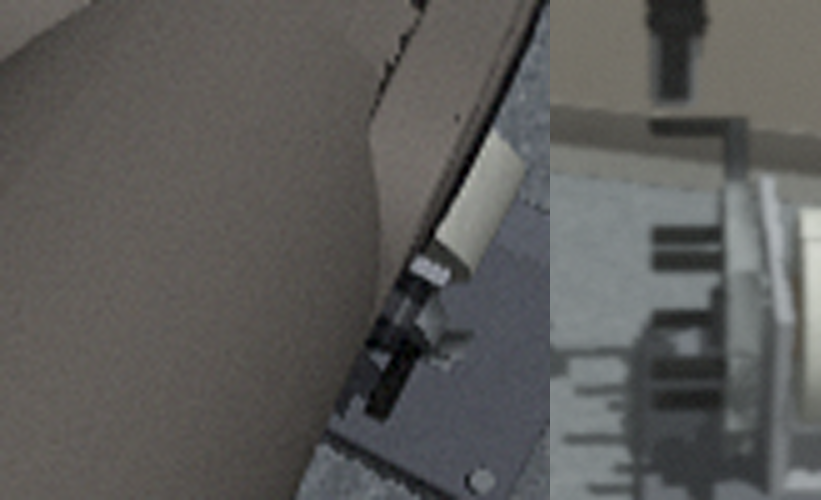

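The scene crop shows the fingertip at (673,103), just above the pawl pin (650–720,126) and about 10 mm inside its tip, as computed. The top view is hidden by the arm. I'll descend beside the pin.

```bash
python3 -m handwheel '[{"grip":0,"tx":-0.1,"ty":0.4,"tz":1,"yaw":0},{"grip":0,"tx":0,"ty":0,"tz":1,"yaw":0},{"grip":0,"tx":0,"ty":0,"tz":1,"yaw":0},{"grip":0,"tx":0,"ty":0,"tz":0.4,"yaw":0},{"grip":0,"tx":0,"ty":0,"tz":0,"yaw":0}]'
python3 -c "
from h import *
st()"
```

```text
t: 4.15
eef_pos: [0.4617, -0.2085, 0.1516]
tool_rot: [-0.0, 0.866, 0.5, -0.001]
contact_force: [-0.0, 0.5, 0.3]
gripper_width: -0.001
t 4.15 feeder xyz mm [-23.4  28.2 151.6] yaw err -0.04 F [-0.   0.5  0.3] g -0.001
```

```bash
python3 -m handwheel '[{"grip":0,"tx":0,"ty":0,"tz":0.4,"yaw":0},{"grip":0,"tx":0.4,"ty":0,"tz":0,"yaw":0},{"grip":0,"tx":0.5,"ty":0,"tz":0,"yaw":0},{"grip":0,"tx":0.5,"ty":0,"tz":0,"yaw":0},{"grip":0,"tx":0.5,"ty":0,"tz":0,"yaw":0}]'
python3 -m handwheel '[{"grip":0,"tx":0.5,"ty":0,"tz":0,"yaw":0},{"grip":0,"tx":0.5,"ty":0,"tz":0,"yaw":0},{"grip":0,"tx":0.5,"ty":0,"tz":0,"yaw":0},{"grip":0,"tx":0.4,"ty":0,"tz":0,"yaw":0},{"grip":0,"tx":0.4,"ty":0,"tz":0,"yaw":0}]'
python3 -m handwheel '[{"grip":0,"tx":0.4,"ty":0,"tz":0,"yaw":0},{"grip":0,"tx":0.4,"ty":0,"tz":0,"yaw":0},{"grip":0,"tx":0,"ty":0,"tz":0,"yaw":0},{"grip":0,"tx":0,"ty":0,"tz":0,"yaw":0}]'
python3 -c "
from h import *
st()"
```

```text
t: 4.65
eef_pos: [0.4721, -0.1917, 0.1485]
tool_rot: [0.0, 0.866, 0.5, 0.0]
contact_force: [0.1, -0.9, 0.9]
gripper_width: -0.0
t: 5.15
eef_pos: [0.4833, -0.172, 0.1483]
tool_rot: [-0.0, 0.866, 0.5, -0.0]
contact_force: [0.2, 0.5, 0.3]
gripper_width: -0.001
t: 5.55
eef_pos: [0.4872, -0.1654, 0.1483]
tool_rot: [0.0, 0.866, 0.5, -0.0]
contact_force: [-0.3, 0.3, 1.5]
gripper_width: -0.002
t 5.55 feeder xyz mm [-22.8  78.3 148.3] yaw err -0.04 F [-0.3  0.3  1.5] g -0.002
```

```bash
python3 -m handwheel '[{"grip":0,"tx":0,"ty":0,"tz":-2.5,"yaw":0},{"grip":0,"tx":0,"ty":0,"tz":-3,"yaw":0},{"grip":0,"tx":-3.5,"ty":0,"tz":0,"yaw":0},{"grip":0,"tx":-4,"ty":0,"tz":0,"yaw":0},{"grip":0,"tx":-4,"ty":0,"tz":0,"yaw":0}]'
python3 - <<'E'
from h import *
st(); f=np.load("f.npy")
s=read_camera("scene");k=6
a=cv2.resize(s["image"][150:250,240:330],None,fx=k,fy=k,interpolation=cv2.INTER_CUBIC)
for p,col in [([-40,52,161],(0,0,255)),([-40,118,159],(0,255,0)),([-40,-12.4,128],(255,0,0)),([-40,32.4,113.5],(255,0,0))]:
    u=(proj(s,F2W(f,p)[0])-[240,150])*k; cv2.circle(a,tuple(int(x) for x in u),5,col,1)
cv2.imwrite("pics/p2.png",a)
E
```

```text
t: 6.05
eef_pos: [0.429, -0.266, 0.2037]
tool_rot: [0.0, 0.866, 0.5, 0.0]
contact_force: [-0.1, -0.4, 1.5]
gripper_width: 0.001
t 6.05 feeder xyz mm [-23.  -37.9 203.7] yaw err 0.01 F [-0.1 -0.4  1.5] g 0.001
```

View pics/p2.png

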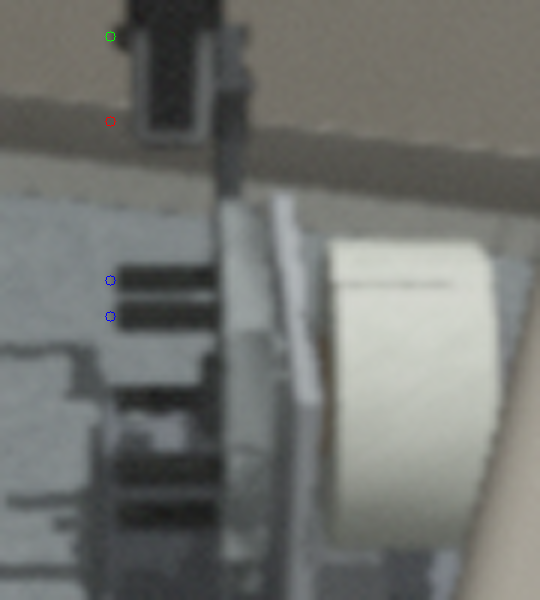

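The pawl is up: its pin is now at the green mark (118,36) and no longer at the red one. The wheel pins (118,276) and (118,315) are unmoved. I'll descend to the right of the top wheel pin.

```bash
python3 -m handwheel '[{"grip":0,"tx":0,"ty":0,"tz":3,"yaw":0},{"grip":0,"tx":0,"ty":0,"tz":3,"yaw":0},{"grip":0,"tx":0,"ty":0,"tz":1.5,"yaw":0},{"grip":0,"tx":0,"ty":0,"tz":1,"yaw":0},{"grip":0,"tx":0,"ty":0,"tz":0,"yaw":0}]'
python3 -c "
from h import *
st()"
python3 -m handwheel '[{"grip":0,"tx":0.3,"ty":0,"tz":0,"yaw":0},{"grip":0,"tx":0.4,"ty":0,"tz":0,"yaw":0},{"grip":0,"tx":0.4,"ty":0,"tz":0,"yaw":0},{"grip":0,"tx":0.4,"ty":0,"tz":0,"yaw":0},{"grip":0,"tx":0.4,"ty":0,"tz":0,"yaw":0}]'
python3 - <<'E'
from h import *
st(); f=np.load("f.npy")
s=read_camera("scene");k=6
a=cv2.resize(s["image"][150:250,240:330],None,fx=k,fy=k,interpolation=cv2.INTER_CUBIC)
cv2.imwrite("pics/p3.png",a)
for w in (0,.2,.3,.4,.5,.6):
    print(w,[(((proj(s,F2W(f,[-30,40*np.sin(t+w),90+40*np.cos(t+w)])[0])-[240,150])*k)).round().tolist() for t in np.radians([54,126,198,270,342])])
E
```

```text
t: 6.6
eef_pos: [0.4289, -0.2647, 0.1174]
tool_rot: [-0.001, 0.866, 0.5, -0.001]
contact_force: [0.2, 0.3, 0.5]
gripper_width: 0.002
t 6.6 feeder xyz mm [-23.7 -36.8 117.4] yaw err -0.05 F [0.2 0.3 0.5] g 0.002
t: 7.1
eef_pos: [0.44, -0.2491, 0.1194]
tool_rot: [0.001, 0.866, 0.5, 0.001]
contact_force: [-1.3, -2.4, 3.3]
gripper_width: 0.003
t 7.1 feeder xyz mm [-21.9 -17.8 119.4] yaw err -0.06 F [-1.3 -2.4  3.3] g 0.003
0 [[142.0, 280.0], [141.0, 401.0], [143.0, 517.0], [144.0, 471.0], [143.0, 316.0]]
0.2 [[142.0, 292.0], [142.0, 425.0], [143.0, 523.0], [144.0, 448.0], [143.0, 298.0]]
0.3 [[142.0, 299.0], [142.0, 437.0], [143.0, 524.0], [144.0, 435.0], [143.0, 290.0]]
0.4 [[142.0, 307.0], [142.0, 448.0], [143.0, 523.0], [144.0, 422.0], [143.0, 284.0]]
0.5 [[141.0, 316.0], [142.0, 459.0], [143.0, 522.0], [144.0, 409.0], [143.0, 279.0]]
0.6 [[141.0, 326.0], [142.0, 469.0], [143.0, 519.0], [144.0, 396.0], [143.0, 275.0]]
```

View pics/p3.png

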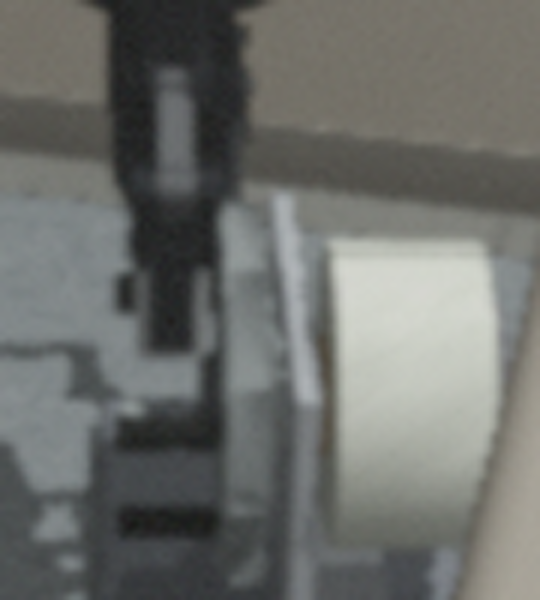

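The finger hides the top pin, and two lower pins overlap at (165,430), so the wheel is at about 0.33. That agrees with the TCP position, so I'll finish the notch.

```bash
python3 -m handwheel '[{"grip":0,"tx":0.3,"ty":0,"tz":0,"yaw":0},{"grip":0,"tx":0.3,"ty":0,"tz":0,"yaw":0},{"grip":0,"tx":0.2,"ty":0,"tz":0,"yaw":0},{"grip":0,"tx":0,"ty":0,"tz":0,"yaw":0}]'
python3 -c "
from h import *
st()"
python3 -m handwheel '[{"grip":0,"tx":-0.5,"ty":0,"tz":0,"yaw":0},{"grip":0,"tx":0,"ty":0,"tz":-3,"yaw":0},{"grip":0,"tx":0,"ty":0,"tz":-4,"yaw":0},{"grip":0,"tx":0,"ty":0,"tz":-4,"yaw":0},{"grip":0,"tx":0,"ty":0,"tz":0,"yaw":0}]'
python3 - <<'E'
from h import *
st()
s=read_camera("scene");k=6
a=cv2.resize(s["image"][150:250,240:330],None,fx=k,fy=k,interpolation=cv2.INTER_CUBIC)
cv2.imwrite("pics/p4.png",a)
g=cv2.cvtColor(a,cv2.COLOR_BGR2GRAY); print([(int(v),int(x)) for v,x in zip(range(250,540,6),g[250:540:6,130:190].mean(1))])
E
```

```text
t: 7.55
eef_pos: [0.4434, -0.2409, 0.1181]
tool_rot: [-0.0, 0.866, 0.5, 0.0]
contact_force: [1.8, -0.1, 0.6]
gripper_width: 0.001
t 7.55 feeder xyz mm [-23.   -9.  118.1] yaw err 0.01 F [ 1.8 -0.1  0.6] g 0.001
t: 8.05
eef_pos: [0.4429, -0.2476, 0.2329]
tool_rot: [0.003, 0.866, 0.499, 0.003]
contact_force: [0.4, -0.1, -0.1]
gripper_width: -0.002
t 8.05 feeder xyz mm [-20.1 -15.  232.9] yaw err -0.08 F [ 0.4 -0.1 -0.1] g -0.002
[(250, 128), (256, 114), (262, 82), (268, 54), (274, 45), (280, 45), (286, 61), (292, 99), (298, 126), (304, 110), (310, 65), (316, 43), (322, 42), (328, 56), (334, 96), (340, 129), (346, 133), (352, 131), (358, 131), (364, 131), (370, 131), (376, 128), (382, 111), (388, 73), (394, 47), (400, 43), (406, 42), (412, 51), (418, 80), (424, 106), (430, 110), (436, 101), (442, 85), (448, 57), (454, 37), (460, 34), (466, 34), (472, 40), (478, 55), (484, 70), (490, 71), (496, 70), (502, 60), (508, 44), (514, 41), (520, 38), (526, 38), (532, 47), (538, 62)]
```

View pics/p4.png

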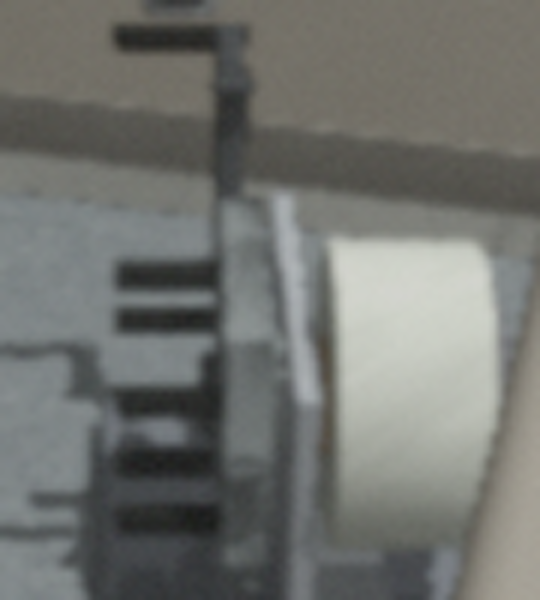

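The wheel pins at rows 277, 319, 402, 463 and 519 give a wheel angle of about 0.55. The pawl pin is still up at row 37. I'll cross over high to the left side of the pawl pin.

```bash
python3 -m handwheel '[{"grip":0,"tx":4,"ty":-0.3,"tz":0,"yaw":0},{"grip":0,"tx":4,"ty":0,"tz":0,"yaw":0},{"grip":0,"tx":4,"ty":0,"tz":0,"yaw":0},{"grip":0,"tx":4,"ty":0,"tz":0,"yaw":0},{"grip":0,"tx":0,"ty":0,"tz":0,"yaw":0}]'
python3 -m handwheel '[{"grip":0,"tx":0,"ty":0,"tz":3,"yaw":0},{"grip":0,"tx":0,"ty":0,"tz":3,"yaw":0},{"grip":0,"tx":0,"ty":0,"tz":1.5,"yaw":0},{"grip":0,"tx":0,"ty":0,"tz":1,"yaw":0},{"grip":0,"tx":0,"ty":0,"tz":0,"yaw":0}]'
python3 -c "
from h import *
st()"
```

```text
t: 8.6
eef_pos: [0.5198, -0.0996, 0.2265]
tool_rot: [-0.001, 0.864, 0.504, -0.0]
contact_force: [-0.0, 0.2, 0.7]
gripper_width: 0.001
t: 9.1
eef_pos: [0.5165, -0.1061, 0.1415]
tool_rot: [-0.001, 0.866, 0.5, -0.002]
contact_force: [-0.4, 0.8, -0.6]
gripper_width: -0.001
t 9.1 feeder xyz mm [-27.1 144.4 141.5] yaw err -0.06 F [-0.4  0.8 -0.6] g -0.001
```

```bash
python3 -m handwheel '[{"grip":0,"tx":-0.4,"ty":0,"tz":-0.4,"yaw":0},{"grip":0,"tx":-0.5,"ty":0,"tz":0,"yaw":0},{"grip":0,"tx":-0.5,"ty":0,"tz":0,"yaw":0},{"grip":0,"tx":-0.5,"ty":0,"tz":0,"yaw":0},{"grip":0,"tx":-0.5,"ty":0,"tz":0,"yaw":0}]'
python3 -m handwheel '[{"grip":0,"tx":-0.5,"ty":0,"tz":0,"yaw":0},{"grip":0,"tx":-0.5,"ty":0,"tz":0,"yaw":0},{"grip":0,"tx":-0.5,"ty":0,"tz":0,"yaw":0},{"grip":0,"tx":-0.5,"ty":0,"tz":0,"yaw":0},{"grip":0,"tx":-0.3,"ty":0,"tz":0,"yaw":0}]'
python3 -m handwheel '[{"grip":0,"tx":0,"ty":0,"tz":0,"yaw":0},{"grip":0,"tx":0.5,"ty":0,"tz":0,"yaw":0},{"grip":0,"tx":2,"ty":0,"tz":-4,"yaw":0},{"grip":0,"tx":3,"ty":0,"tz":-4,"yaw":0},{"grip":0,"tx":0,"ty":0,"tz":-4,"yaw":0}]'
python3 - <<'E'
from h import *
st(); f=np.load("f.npy")
s=read_camera("scene");k=6
a=cv2.resize(s["image"][150:250,240:330],None,fx=k,fy=k,interpolation=cv2.INTER_CUBIC)
cv2.imwrite("pics/p5.png",a)
g=cv2.cvtColor(a,cv2.COLOR_BGR2GRAY)
m=255-g[:,130:190].mean(1)
for lo,hi in((90,145),(255,295),(300,340),(382,420),(440,480),(500,535)):
    w=np.clip(m[lo:hi]-m[lo:hi].max()+60,0,None); print(round(float((w*np.arange(lo,hi)).sum()/w.sum()),1),end=" ")
for t in (0,.05,.09,.15,.2):
    b=np.arctan2(-31,66)+t; print(t,((proj(s,F2W(f,[-30,83+73*np.sin(b),95+73*np.cos(b)])[0])-[240,150])*k).round(1))
b=read_camera("top"); cv2.imwrite("pics/t5.png",cv2.resize(b["image"][110:240,195:365],None,fx=4.5,fy=4.5,interpolation=cv2.INTER_CUBIC))
E
```

```text
t: 9.6
eef_pos: [0.5059, -0.1272, 0.1476]
tool_rot: [0.0, 0.866, 0.5, 0.0]
contact_force: [-0.4, -0.0, 0.2]
gripper_width: 0.002
t: 10.1
eef_pos: [0.4943, -0.1472, 0.1473]
tool_rot: [0.0, 0.866, 0.5, -0.0]
contact_force: [-0.2, 0.0, 0.4]
gripper_width: 0.005
t: 10.6
eef_pos: [0.524, -0.094, 0.2686]
tool_rot: [-0.0, 0.865, 0.503, 0.0]
contact_force: [1.1, 0.7, -0.2]
gripper_width: -0.004
t 10.6 feeder xyz mm [-26.6 158.6 268.6] yaw err 0.33 F [ 1.1  0.7 -0.2] g -0.004
124.9 276.0 320.1 402.8 462.0 517.8 0 [141.6 121.7]
0.05 [141.5 112.8]
0.09 [141.5 105.9]
0.15 [141.3  96.2]
0.2 [141.2  88.5]
```

View pics/p5.png

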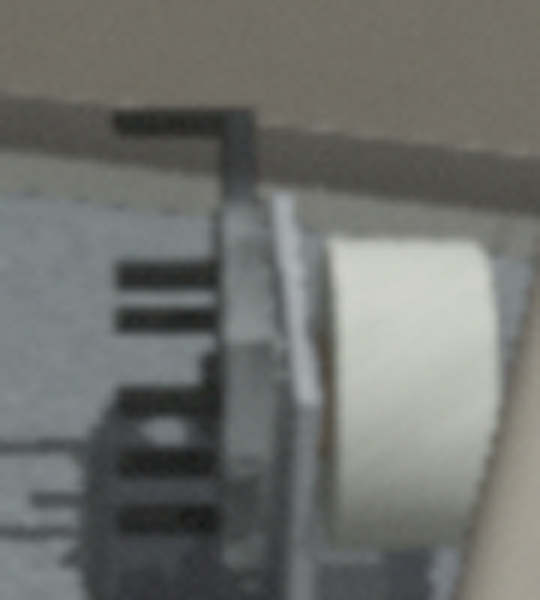

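The pawl pin is back at row 122, its engaged position, and the wheel pins are unmoved at about 0.55. I'll do a same-method comparison with the first picture, a bystander check, and then hand in if both are good.

```bash
python3 -m handwheel '[{"grip":0,"tx":0,"ty":0,"tz":0,"yaw":0},{"grip":0,"tx":0,"ty":0,"tz":0,"yaw":0},{"grip":0,"tx":0,"ty":0,"tz":0,"yaw":0}]'
python3 - <<'E'
from h import *
s=read_camera("scene")["image"]; s0=cv2.imread("pics/scene0.png")
for im in (s0,s):
    g=cv2.cvtColor(im,cv2.COLOR_BGR2GRAY)[163:178,262:272].mean(1); print(g.astype(int))
d=cv2.absdiff(s0,s).max(2); 
print("bystander region diff px>60:",int((d[212:315,195:275]>60).sum()), int((d[212:315,195:252]>40).sum()))
st()
E
```

```text
t: 11.0
eef_pos: [0.5212, -0.0989, 0.2659]
tool_rot: [-0.001, 0.866, 0.5, -0.001]
contact_force: [-0.1, -0.6, -0.3]
gripper_width: -0.003
[106 107 107 106  96  66  46  43  42  53  72  78  77  76  81]
[108 108 107 108  97  67  46  42  42  53  74  78  77  77  83]
bystander region diff px>60: 0 49
t 11.05 feeder xyz mm [-26.5 152.9 266. ] yaw err -0.06 F [ 0.4 -1.   0.1] g 0.003
```

```bash
python3 -c "
from station import *
print(hand_in())"
```

```text
the job is handed in; nothing more can be done
None
```

The job is done and handed in at about 11 s of robot time; no verdict was reported. With the shut fingertips I tipped the pawl up, pushed the wheel back by its top pin, then pushed the pawl pin back so that the pawl dropped into the next notch.

Last checks:
- **Pawl:** its pin shows the same scene-image brightness profile as at the start, so it reads about 0 rad and lies well in the notch.
- **Wheel:** it measured about 0.55 rad, inside 0.45–0.68 and slightly short of a full notch (0.628) on purpose. It did not move when the pawl dropped.
- **Forces:** the highest reading at the end of a move was about 4 N.
- **Bystanders:** none appears to have moved. No pixel around them changed strongly; 49 changed weakly, which I took for moving shadows without checking further.
- **Arm:** it is clear of everything, about 100 mm above the pawl pin.

One disagreement: in the feeder pose fit, two wheel pins were 3–4 px off. I corrected the wheel angle for a similar offset found in the scene view.

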